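# Close and lock the sprung sandwich press

### The arm

A 6-joint arm with a two-finger parallel gripper is mounted at the origin on the work surface. World frame = base frame: x ahead of the robot, y to its left, z up, the work surface at z = 0. Lengths are in m, angles in rad, forces in N, time in s.
With the tool pointing down it reaches from about 0.4 to 0.825 m from the base axis. Payload 7 kg.
Tool frame: the origin (TCP) lies on the front face of the gripper's body, between the roots of the fingers; the fingertips stand 66 mm ahead of it and the grasp point (between the pads) lies 47 mm ahead of it; z points along the fingers, y is the line along which they close (so a half turn about z gives the same grasp; the last joint's range is limited). The gripper opens to 88 mm and grips with 3 to 60 N. Pads are 19 mm wide; open, the fingers measure 130 mm over their backs; the gripper's body (78 mm by 193 mm) begins 47 mm behind the grasp point.
Start: joints at [-1, 0.359, 0.012, 0, -1.224, -0.288], TCP at [0.188, -0.648, 0.292] pointing down, gripper open.
Joint ranges: [-3.07, 3.07], [-1.43, 2.12], [-1.02, 1.25], [-3.03, 1.67], [-3.05, -0], [-3.03, 3.03]. Speed limits (rad/s): [2.39, 2.39, 3.01, 3.14, 3.14, 3.14].

### API

Orientations are given as [roll, pitch, yaw] about the fixed x, y, z axes, in that order (R = Rz(yaw) Ry(pitch) Rx(roll)).
In Python, from station import arm gives the robot as it stands. The module is installed in compiled form; this text tells all that it offers.
- The arm moves only by the tool move_arm, never from a script. Its argument "increments" is a list of rows, each an object of numbers: "jaw": the gripper command: -1 is shut, 1 is fully open, values between are in proportion; "dx", "dy", "dz": the shift along the tool's x, y, z in m; "twist": the turn about the tool's z in rad. A call has 1 to 12 rows; each row shifts and turns the commanded pose from where the row before left it, along the tool's axes as they then stand; what a row does not reach is not made up. A row lasts 1/12 s, in which the tool goes at most 41.7 mm and 7.16 degrees, less where a joint would pass 70% of its speed; a pose out of reach is approached as far as the arm can. A call is refused whole if a number of a shift passes 0.0417 or a number of a turn 0.125, either way. A call with a gripper value outside its range is refused whole. The fingers move at their own pace and stop on an object; "force" is the grip in N (left out, the last holds). Time passes only in rows, so rows that do not move let the fingers close. It gives the time, the measured TCP pose, the force, the opening and the grip force at its end, in the units of the state.
- arm.get_state(): the state, without advancing time (a new reading comes with each control period).
- arm.grab_frame(name): name is "scene" or "top" or "wrist"; returns the picture (384x512x3 uint8, blue, green, red); there is no depth.
- arm.camera_info(name): a dict with "K" (3x3 intrinsics, pixels), "extrinsics" (4x4, takes a point from camera to world coordinates). Camera axes: x right, y down, z forward; pixel columns grow to the right and rows downward; lengths in m; the calibration is good to about 2 mm. A picture is of the moment at which its call begins: read the wrist's pose just before it. camera_info takes no time and is no camera call; for the wrist camera it gives the pose at the moment of the call.
- arm.job_done(): hands the job in; it is judged then, once.
Trained networks look in the newest picture that a camera, given by its name, has taken for a name from the list of things; names that differ only in an ending like _2 or _b are one class to them, and where a whole thing is asked for, a point or a joint stands for the part that bears it (a point fixed in the world has none). Each returns a list of dicts, best first, with "score" (0 to 1); they miss things now and then, are a little off and sometimes report something else, mostly with a low value. They report only what shows in the picture. A call takes as long as a camera call.
- arm.find_in(camera, name): "position" ([x, y, z] in m, in world coordinates, good to about 4 mm: the middle of the surface that is visible of it).
- arm.silhouettes(camera, name): "pixels" (384x512 bool, what is visible of it).
- arm.pinpoint(camera, name): "position" ([x, y, z] in m, in world coordinates, good to about 4 mm: a listed point, or the origin of a listed thing).
The state is a dict: "t": time; "q": joint angles; "qd": joint speeds; "joint_efforts": joint torques, N m; "eef_pos": TCP position; "ee_rot": TCP orientation; "force": force on the tool from outside, world axes, zero at the start; "moment": the same for the moment, N m; "width": finger opening in m; "gripper_force": force on a finger pad.
Only numpy, scipy, OpenCV 4.12 (cv2) and the standard library are available. Lean on these libraries where they do the work, as an engineer would, in place of code of your own. Each camera call takes 0.05 s, during which the arm holds its last target. There are 200 camera calls.

### The job

Close the sandwich press for putting away: push its sprung upper plate down until it lies level on the rubber pads of the lower plate, and while you hold it down slide the lock bolt across under the keeper until it is fully home, then let go so that the bolt keeps it shut. Press only as firmly as the spring asks: neither squash the plates together nor force the bolt against the keeper (stay well under about 25 N). Leave the other things on the worktop where they stand.

Things in the scene. Friction and masses are not known exactly. Their poses are not given: they have to be found in the camera images.
- press: sandwich press, steel housing 250 (x) x 240 (y) x 58 mm high, fixed on the worktop; origin at the centre of its underside, front to its own -x, z up. Its upper plate, 225 x 230 x 24 mm, 0.4 to 0.8 kg, is hinged along the rear; a spring holds its front edge up at about 0.42 rad. Level, its underside is 76 and its top 100 mm above the worktop.
- hinge_mid (a point): middle of the hinge axis of the upper plate, at (115, 0, 76) mm in the press frame; the axis runs along the press's y
- upper_plate (a joint): tilt of the upper plate, rad: 0 = level on the rubber pads, 0.42 = sprung open. Pushing down at the fin takes about 4 to 6 N at first, rising to 10 to 12 N just before level; then the pads stop it firmly and take all further push. Let go unbolted, it springs open. The bolt passes under the keeper only below about 0.008 rad (fin within 1.8 mm of level).
- lock_bolt (a joint): travel, m, of the black and steel lock bolt lying along y on the upper plate's front edge: 0 = out, 0.036 = fully home (end stop); grows to the press's +y, the fin moves with it. It rubs with 1.5 N and stays where left. Its steel tongue (14 wide, 8 mm high) is clear of the keeper up to 0.016 and right through it beyond 0.030.
- fin_top (a point): centre of the top edge of the bolt's upright black thumb fin, 28 (x) x 12 (y) x 32 mm tall, on a foot 50 mm long (y), 5.5 mm high; it tilts with the plate. In the plate's frame it is 205 mm in front (-x) of the hinge axis, 61.5 mm above it and, bolt out, 30 mm to the -y side of hinge_mid. Pinch it across y.
- bolt_tip (a point): middle of the free +y end of the bolt's tongue, 138 mm to the +y side of the fin, 29 mm above the underside of the upper plate
- keeper: fixed steel staple at the press's +y side in line with the bolt: two posts 22 mm apart under a cross bar 32 (x) x 12 (y) x 7 mm, its underside 110.8 mm above the worktop (1.8 mm above the tongue of the level plate). Origin under its middle, at (-90, 132, 58) mm in the press frame.
- keeper_mouth (a point): centre of the keeper's opening on the side where the tongue enters, level with the tongue's middle when the plate is level
- lower_plate: dark ribbed lower plate of the press, 200 x 210 x 10 mm, fixed, with two rubber pads at its front corners (tops 76 mm above the worktop) on which the upper plate rests when level; origin at the centre of its underside, 58 mm above the worktop
- mug: white mug, 80 mm wide, 95 mm high, bystander beside the press; origin at its underside
- spice_jar: small amber jar, 44 mm wide, 90 mm high, bystander beside the press; origin at its underside
- spatula: spatula lying in front of the press, bystander; origin at its underside
- food_tin: food tin, 74 mm wide, 110 mm high, bystander; origin at its underside
- bowl: bowl, 140 mm wide, 60 mm high, bystander; origin at its underside
- sauce_bottle: green glass bottle, 60 mm wide, 190 mm high, bystander; origin at its underside
- tumbler: grey tumbler, 72 mm wide, 110 mm high, bystander; origin at its underside

How it is judged:
On the way, in this order (a step that is already met when the one before it is completed fails the run):
1. the upper plate is pushed level (within 0.012 rad) while the bolt is still clear of the keeper (travel below 16 mm) (value of joint upper_plate below 0.012 rad and value of joint lock_bolt below 0.016 m), for 0.1 s.
2. the bolt is home under the keeper (travel over 30 mm) with the plate level (within 0.025 rad) (value of joint upper_plate below 0.025 rad and value of joint lock_bolt above 0.03 m), for 0.2 s.
At the end, for the whole second after the job is handed in: The upper plate lies level (tilt below 0.025 rad) and at rest, held by the bolt, whose travel is over 30 mm so that its tongue is right through the keeper (all of step 2 and velocity of joint upper_plate between -0.05 and 0.05 rad/s); the robot touches nothing.
It fails at once if the upper plate is pressed onto the lower plate with more than 25 N (contact force between lower_plate and anything else above 25 N).
It fails at once if the keeper is loaded with more than 30 N (contact force between keeper and anything else above 30 N).
It fails at once if another thing on the worktop is moved more than 30 mm (distance of any of mug, spice_jar, spatula, food_tin, bowl, sauce_bottle, tumbler from where it was at the start of the episode above 0.03 m).
It also fails if it takes over 61 s, if anything falls off the work surface, if the arm or the gripper's body presses on something with over 40 N, if the wrist force passes 120 N, or if a joint passes its speed limit or range.

## Working session

There is one attempt and no reset: what is moved stays moved. The work goes in short steps, Python scripts to look and compute and a tool call to move; the robot and the scene stay as the last step left them, time stands still between calls to the robot, and variables do not carry over. Pictures are saved under pics/ and viewed, at most 10 in all, crops included, and the job is handed in when it is done.

Besides the shell and the picture viewer there is one more tool, called as a command line: name --argument value ..., lists and objects as JSON in quotes. move_arm: Moves the arm, as the interface text tells. Its arguments: {"type":"object","properties":{"increments":{"type":"array"},"force":{"type":"number"}},"required":["increments"]}

```bash
mkdir -p pics
python3 - <<'E'
from station import arm
import cv2,numpy as np
s=arm.get_state();print(s)
ims=[arm.grab_frame(n) for n in("scene","top")]
cv2.imwrite("pics/a.png",cv2.resize(np.vstack(ims),(450,675))[:, :] if 0 else cv2.resize(np.hstack(ims),(800,300)))
for c in("scene","top"):
  for n in("press","hinge_mid","fin_top","bolt_tip","keeper","keeper_mouth","lower_plate","mug","spice_jar","spatula","food_tin","bowl","sauce_bottle","tumbler"):
    r=arm.pinpoint(c,n)
    print(c,n,[(np.round(d["position"],3).tolist(),round(d["score"],2)) for d in r[:2]])
E
```

```text
{'t': 0.0, 'q': array([-9.99895245e-01,  3.59359236e-01,  1.10273640e-02, -3.55273042e-04,
       -1.22406424e+00, -2.88102060e-01]), 'qd': array([ 0.00046615, -0.00042631, -0.00102478, -0.0009358 , -0.00066106,
       -0.00078866]), 'joint_efforts': array([-2.40064801e-03, -5.82717848e+01,  2.93063021e+01,  6.99699238e+00,
        7.01095909e-03, -1.50698093e-04]), 'eef_pos': array([ 0.18823022, -0.647819  ,  0.29122583]), 'ee_rot': array([ 3.13996391e+00, -1.34382908e-04, -2.85891452e+00]), 'force': array([-0.08796458,  0.12967811,  0.53228557]), 'moment': array([-0.00138653,  0.02426118,  0.0225108 ]), 'gripper_force': 0.0, 'width': 0.08722905178709678}
scene press [([0.664, 0.022, -0.002], 0.65)]
scene hinge_mid [([0.772, 0.001, 0.076], 0.7)]
scene fin_top [([0.606, 0.0, 0.217], 0.8)]
scene bolt_tip [([0.618, 0.139, 0.193], 0.62)]
scene keeper [([0.595, 0.164, 0.062], 0.46)]
scene keeper_mouth [([0.588, 0.158, 0.11], 0.58)]
scene lower_plate []
scene mug [([0.601, -0.203, 0.002], 0.9)]
scene spice_jar []
scene spatula [([0.468, 0.028, -0.005], 0.57)]
scene food_tin [([0.331, -0.4
[... 179 characters left out ...]
ene tumbler [([0.634, 0.48, -0.001], 0.69)]
top press [([0.656, 0.02, -0.001], 0.65)]
top hinge_mid [([0.771, 0.008, 0.076], 0.83)]
top fin_top [([0.773, 0.007, 0.078], 0.5)]
top bolt_tip [([0.615, 0.135, 0.184], 0.54)]
top keeper [([0.586, 0.166, 0.056], 0.4)]
top keeper_mouth [([0.591, 0.159, 0.105], 0.4)]
top lower_plate []
top mug [([0.599, -0.202, -0.003], 0.78)]
top spice_jar [([0.735, 0.216, 0.001], 0.61)]
top spatula [([0.468, 0.027, 0.003], 0.74), ([0.598, -0.203, 0.002], 0.67)]
top food_tin [([0.638, 0.479, -0.003], 0.7), ([0.333, -0.45, 0.0], 0.68)]
top bowl [([0.529, -0.535, -0.003], 0.63)]
top sauce_bottle [([0.463, 0.497, 0.002], 0.8)]
top tumbler [([0.639, 0.478, 0.002], 0.9)]
```

View pics/a.png

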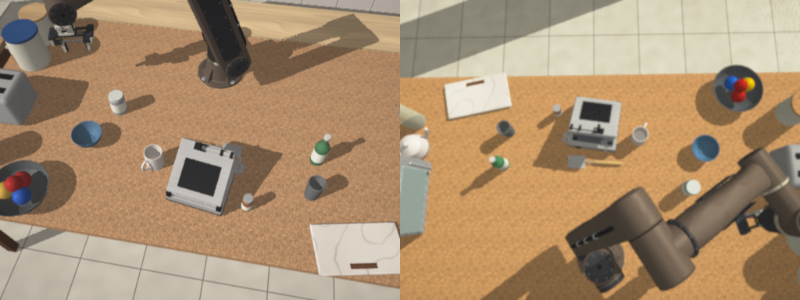

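move_arm --increments '[{"twist":0.105,"dz":-0.015,"jaw":1},{"twist":0.105,"dz":-0.015},{"twist":0.105,"dz":-0.015},{"twist":0.105,"dz":-0.015},{"dx":-0.015,"dy":0.033},{"dx":-0.015,"dy":0.033},{"dx":-0.015,"dy":0.033},{"dx":-0.015,"dy":0.033},{"dx":-0.015,"dy":0.033},{"dx":-0.015,"dy":0.033},{"dx":-0.015,"dy":0.033},{"dx":-0.015,"dy":0.033}]'

```text
$.increments[0]: bad value
```

move_arm --increments '[{"dx":-0.015,"dy":0.033},{"dx":-0.015,"dy":0.033},{"dx":-0.015,"dy":0.033},{"dx":-0.015,"dy":0.033},{"dx":-0.015,"dy":0.033},{"dx":-0.015,"dy":0.033},{"dx":-0.015,"dy":0.033},{"dx":-0.015,"dy":0.033},{"dx":-0.015,"dy":0.033},{"dx":-0.015,"dy":0.033},{},{}]'

```text
$.increments[0]: bad value
```

```bash
cat > h.py <<'E'
from station import arm
import cv2,numpy as np
def tool(p):
    s=arm.get_state();r=s["ee_rot"];y=r[2]
    tx=np.array([np.cos(y),np.sin(y)]);ty=np.array([np.sin(y),-np.cos(y)])
    d=np.asarray(p)-s["eef_pos"]
    return np.round([d[:2]@tx,d[:2]@ty,-d[2]],4)
def st():
    s=arm.get_state()
    print(round(s["t"],2),"pos",np.round(s["eef_pos"],4),"rot",np.round(s["ee_rot"],3),"F",np.round(s["force"],1),"w",round(s["width"],4),"g",round(s["gripper_force"],1),"q6",round(s["q"][5],2))
E
python3 - <<'E'
from h import *
st()
im=arm.grab_frame("wrist");cv2.imwrite("pics/b.png",im)
for n in("hinge_mid","fin_top","bolt_tip","keeper_mouth","keeper"):
    for d in arm.pinpoint("wrist",n)[:2]: print(n,np.round(d["position"],4),round(d["score"],2),"tool",tool(d["position"]))
E
```

```text
1.5 pos [ 0.1883 -0.6482  0.2922] rot [-3.142 -0.    -2.859] F [ 0.2 -0.  -0.1] w 0.0875 g 0.0 q6 -0.29
```

View pics/b.png

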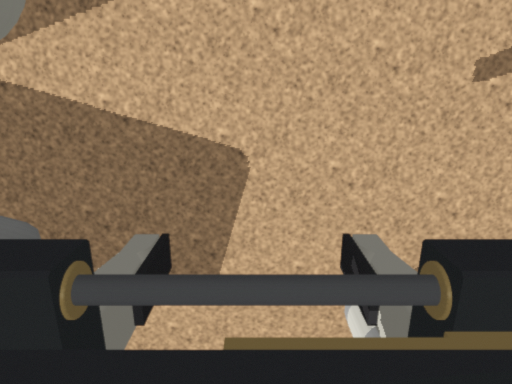

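The picture shows only the fingers over bare worktop: the moves were refused, so each row apparently needs all of its numbers.

move_arm --increments '[{"dx":0,"dy":0,"dz":-0.015,"twist":0.105,"jaw":1},{"dx":0,"dy":0,"dz":-0.015,"twist":0.105,"jaw":1},{"dx":0,"dy":0,"dz":-0.015,"twist":0.105,"jaw":1},{"dx":0,"dy":0,"dz":-0.015,"twist":0.105,"jaw":1},{"dx":-0.015,"dy":0.033,"dz":0,"twist":0,"jaw":1},{"dx":-0.015,"dy":0.033,"dz":0,"twist":0,"jaw":1},{"dx":-0.015,"dy":0.033,"dz":0,"twist":0,"jaw":1},{"dx":-0.015,"dy":0.033,"dz":0,"twist":0,"jaw":1},{"dx":-0.015,"dy":0.033,"dz":0,"twist":0,"jaw":1},{"dx":-0.015,"dy":0.033,"dz":0,"twist":0,"jaw":1},{"dx":-0.015,"dy":0.033,"dz":0,"twist":0,"jaw":1},{"dx":-0.015,"dy":0.033,"dz":0,"twist":0,"jaw":1}]'

```text
t: 2.8
eef_pos: [0.3439, -0.4015, 0.3524]
ee_rot: [-3.141, 0.001, 3.004]
force: [1.6, 0.2, -0.2]
width: 0.0877
gripper_force: 0.0
```

move_arm --increments '[{"dx":-0.015,"dy":0.035,"dz":0,"twist":0,"jaw":1},{"dx":-0.015,"dy":0.035,"dz":0,"twist":0,"jaw":1},{"dx":-0.015,"dy":0.035,"dz":0,"twist":0,"jaw":1},{"dx":-0.015,"dy":0.035,"dz":0,"twist":0,"jaw":1},{"dx":-0.015,"dy":0.035,"dz":0,"twist":0,"jaw":1},{"dx":-0.015,"dy":0.035,"dz":0,"twist":0,"jaw":1},{"dx":-0.015,"dy":0.035,"dz":0,"twist":0,"jaw":1},{"dx":-0.015,"dy":0.035,"dz":0,"twist":0,"jaw":1},{"dx":-0.015,"dy":0.035,"dz":0,"twist":0,"jaw":1},{"dx":-0.015,"dy":0.035,"dz":0,"twist":0,"jaw":1},{"dx":-0.015,"dy":0.035,"dz":0,"twist":0,"jaw":1},{"dx":0,"dy":0.02,"dz":0,"twist":0,"jaw":1}]'

```text
t: 3.8
eef_pos: [0.5644, -0.0214, 0.3516]
ee_rot: [-3.142, 0.0, 3.006]
force: [-1.1, -0.4, 0.8]
width: 0.0876
gripper_force: 0.0
```

Run:
```python
from h import *
st()
im=arm.grab_frame("wrist");cv2.imwrite("pics/c.png",im)
for n in("hinge_mid","fin_top","bolt_tip","keeper_mouth","keeper"):
    for d in arm.pinpoint("wrist",n)[:2]: print(n,np.round(d["position"],4),round(d["score"],2),"tool",tool(d["position"]))
```

```text
3.8 pos [ 0.5644 -0.0214  0.3516] rot [-3.142  0.     3.006] F [-1.1 -0.4  0.8] w 0.0876 g 0.0 q6 -2.02
hinge_mid [0.7727 0.0059 0.0764] 0.7 tool [-0.2041  0.0552  0.2752]
fin_top [ 0.609  -0.008   0.2154] 0.63 tool [-0.0441  0.021   0.1364]
bolt_tip [0.6166 0.1413 0.1897] 0.74 tool [-0.0316  0.171   0.1623]
keeper_mouth [0.5879 0.1569 0.1061] 0.85 tool [-0.001   0.1833  0.2461]
keeper [0.5901 0.1661 0.0573] 0.94 tool [-0.0018  0.1931  0.295 ]
```

View pics/c.png

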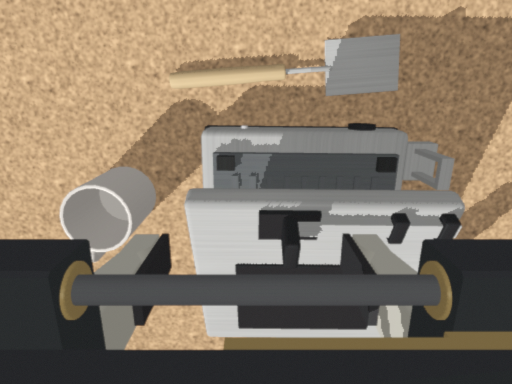

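The wrist view shows the open plate, squarely aligned with the tool, with the fin at about (292, 245) and the keeper at (440, 165) on the right. The plate's brackets at x≈400 and 450 are clear of the fingers, so I'll straddle the fin with the jaws part closed.

move_arm --increments '[{"dx":-0.012,"dy":0.009,"dz":0,"twist":0,"jaw":0.2},{"dx":-0.012,"dy":0.009,"dz":0,"twist":0,"jaw":0.2},{"dx":-0.011,"dy":0.009,"dz":0,"twist":0,"jaw":0.2},{"dx":0,"dy":0,"dz":0.015,"twist":0,"jaw":0.2},{"dx":0,"dy":0,"dz":0.015,"twist":0,"jaw":0.2},{"dx":0,"dy":0,"dz":0.015,"twist":0,"jaw":0.2},{"dx":0,"dy":0,"dz":0.01,"twist":0,"jaw":0.2},{"dx":0,"dy":0,"dz":0,"twist":0,"jaw":0.2}]'

```text
t: 4.77
eef_pos: [0.5994, -0.0036, 0.2951]
ee_rot: [-3.141, -0.003, 3.003]
force: [-0.9, 0.4, -0.4]
width: 0.0527
gripper_force: 0.0
```

Run:
```python
from h import *
st()
im=arm.grab_frame("wrist");cv2.imwrite("pics/d.png",im)
for n in("hinge_mid","fin_top","bolt_tip"):
    for d in arm.pinpoint("wrist",n)[:2]: print(n,np.round(d["position"],4),round(d["score"],2),"tool",tool(d["position"]))
```

```text
4.77 pos [ 0.5994 -0.0036  0.2951] rot [-3.141e+00 -3.000e-03  3.003e+00] F [-0.9  0.4 -0.4] w 0.0527 g 0.0 q6 -2.03
fin_top [6.072e-01 2.000e-04 2.147e-01] 0.76 tool [-0.0059  0.004   0.0835]
bolt_tip [0.6165 0.1381 0.1888] 0.83 tool [0.0039 0.1417 0.1096]
```

View pics/d.png

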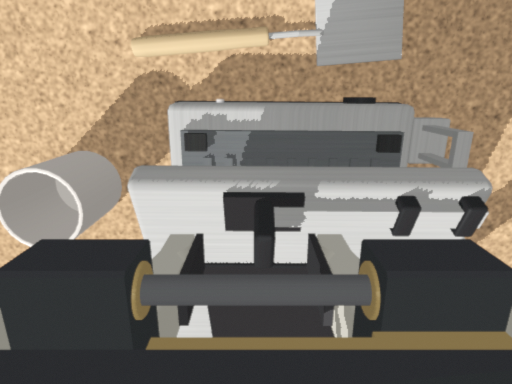

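The fin stands between the fingers (x≈264, fingers at 195 and 325), about 4 mm to +y of centre. I'll descend and pinch it.

move_arm --increments '[{"dx":0.001,"dy":0.003,"dz":0.01,"twist":0,"jaw":0.2},{"dx":0.001,"dy":0.001,"dz":0.01,"twist":0,"jaw":0.2},{"dx":0,"dy":0,"dz":0.01,"twist":0,"jaw":0.2},{"dx":0,"dy":0,"dz":0,"twist":0,"jaw":0.2},{"dx":0,"dy":0,"dz":0,"twist":0,"jaw":-0.5},{"dx":0,"dy":0,"dz":0,"twist":0,"jaw":-1},{"dx":0,"dy":0,"dz":0,"twist":0,"jaw":-1},{"dx":0,"dy":0,"dz":0,"twist":0,"jaw":-1},{"dx":0,"dy":0,"dz":0,"twist":0,"jaw":-1},{"dx":0,"dy":0,"dz":0,"twist":0,"jaw":-1}]' --force 25

```text
t: 5.8
eef_pos: [0.5992, 0.0018, 0.2675]
ee_rot: [3.141, 0.0, 3.004]
force: [-0.1, -0.1, -0.3]
width: 0.018
gripper_force: 0.0
```

move_arm --increments '[{"dx":0,"dy":0,"dz":0.005,"twist":0,"jaw":-0.58},{"dx":0,"dy":0,"dz":0,"twist":0,"jaw":-0.58},{"dx":0,"dy":0,"dz":0,"twist":0,"jaw":-1},{"dx":0,"dy":0,"dz":0,"twist":0,"jaw":-1},{"dx":0,"dy":0,"dz":0,"twist":0,"jaw":-1},{"dx":0,"dy":0,"dz":0,"twist":0,"jaw":-1},{"dx":0,"dy":0,"dz":0,"twist":0,"jaw":-1}]' --force 25

```text
t: 6.38
eef_pos: [0.599, 0.0017, 0.2619]
ee_rot: [-3.141, -0.0, 3.004]
force: [0.8, -0.8, -1.8]
width: 0.0118
gripper_force: 25.0
```

move_arm --increments '[{"dx":0.0033,"dy":0,"dz":0.0047,"twist":0,"jaw":-1},{"dx":0.0032,"dy":0,"dz":0.0047,"twist":0,"jaw":-1},{"dx":0.0032,"dy":0,"dz":0.0047,"twist":0,"jaw":-1},{"dx":0.0029,"dy":0,"dz":0.0049,"twist":0,"jaw":-1},{"dx":0.0029,"dy":0,"dz":0.0049,"twist":0,"jaw":-1},{"dx":0.0028,"dy":0,"dz":0.005,"twist":0,"jaw":-1},{"dx":0,"dy":0,"dz":0,"twist":0,"jaw":-1}]'

```text
t: 6.97
eef_pos: [0.5822, 0.0043, 0.2346]
ee_rot: [3.141, 0.004, 3.005]
force: [1.9, -0.9, 5.7]
width: 0.0119
gripper_force: 25.0
```

move_arm --increments '[{"dx":0.0025,"dy":0,"dz":0.0052,"twist":0,"jaw":-1},{"dx":0.0025,"dy":0,"dz":0.0052,"twist":0,"jaw":-1},{"dx":0.0024,"dy":0,"dz":0.0051,"twist":0,"jaw":-1},{"dx":0.0021,"dy":0,"dz":0.0053,"twist":0,"jaw":-1},{"dx":0.0021,"dy":0,"dz":0.0053,"twist":0,"jaw":-1},{"dx":0.002,"dy":0,"dz":0.0054,"twist":0,"jaw":-1},{"dx":0,"dy":0,"dz":0,"twist":0,"jaw":-1},{"dx":0,"dy":0,"dz":0,"twist":0,"jaw":-1}]' --force 30

```text
t: 7.63
eef_pos: [0.5694, 0.0062, 0.2039]
ee_rot: [3.141, 0.005, 3.005]
force: [1.8, -1.4, 9.4]
width: 0.012
gripper_force: 30.0
```

Run:
```python
from h import *
st()
for c in("scene","wrist"):
  cv2.imwrite(f"pics/e_{c}.png",arm.grab_frame(c))
  for n in("fin_top","bolt_tip","keeper_mouth","hinge_mid"):
    for d in arm.pinpoint(c,n)[:1]: print(c,n,np.round(d["position"],4),round(d["score"],2),"tool",tool(d["position"]))
```

```text
7.63 pos [0.5694 0.0062 0.2039] rot [3.141 0.005 3.005] F [ 1.8 -1.4  9.4] w 0.012 g 30.0 q6 -2.06
scene fin_top [0.5778 0.0062 0.1601] 0.57 tool [-0.0083  0.0011  0.0439]
scene bolt_tip [0.5946 0.1424 0.1333] 0.69 tool [-0.0065  0.1384  0.0707]
scene keeper_mouth [0.5889 0.1573 0.1049] 0.62 tool [0.0012 0.1524 0.0991]
scene hinge_mid [0.7713 0.0019 0.0761] 0.86 tool [-0.2006  0.0232  0.1279]
wrist fin_top [0.5755 0.0054 0.159 ] 0.8 tool [-0.0061  0.      0.045 ]
wrist bolt_tip [0.5933 0.1441 0.1338] 0.81 tool [-0.0049  0.1399  0.0702]
```

move_arm --increments '[{"dx":0.0013,"dy":0,"dz":0.004,"twist":0,"jaw":-1},{"dx":0.0012,"dy":0,"dz":0.004,"twist":0,"jaw":-1},{"dx":0.0012,"dy":0,"dz":0.004,"twist":0,"jaw":-1},{"dx":0.001,"dy":0,"dz":0.004,"twist":0,"jaw":-1},{"dx":0,"dy":0,"dz":0.002,"twist":0,"jaw":-1},{"dx":0,"dy":0,"dz":0,"twist":0,"jaw":-1},{"dx":0,"dy":0,"dz":0,"twist":0,"jaw":-1}]' --force 30

```text
t: 8.72
eef_pos: [0.5644, 0.0069, 0.1859]
ee_rot: [3.141, 0.004, 3.005]
force: [-0.1, 0.2, 11.0]
width: 0.012
gripper_force: 30.0
```

move_arm --increments '[{"dx":0.0005,"dy":0,"dz":0.001,"twist":0,"jaw":-1},{"dx":0,"dy":0,"dz":0.001,"twist":0,"jaw":-1},{"dx":0,"dy":0,"dz":0,"twist":0,"jaw":-1},{"dx":0,"dy":0,"dz":0,"twist":0,"jaw":-1}]'

```text
t: 9.05
eef_pos: [0.564, 0.007, 0.1841]
ee_rot: [3.141, 0.004, 3.005]
force: [-1.3, -0.3, 11.6]
width: 0.0119
gripper_force: 30.0
```

move_arm --increments '[{"dx":0.0005,"dy":0,"dz":0.001,"twist":0,"jaw":-1},{"dx":0,"dy":0,"dz":0,"twist":0,"jaw":-1},{"dx":0,"dy":0,"dz":0,"twist":0,"jaw":-1}]'

```text
t: 9.3
eef_pos: [0.5637, 0.0071, 0.1831]
ee_rot: [3.141, 0.005, 3.005]
force: [0.0, -0.6, 10.8]
width: 0.0122
gripper_force: 30.0
```

move_arm --increments '[{"dx":0,"dy":0,"dz":0.0005,"twist":0,"jaw":-1},{"dx":0,"dy":0,"dz":0,"twist":0,"jaw":-1},{"dx":0,"dy":0,"dz":0,"twist":0,"jaw":-1}]'

```text
t: 9.55
eef_pos: [0.5636, 0.0071, 0.1826]
ee_rot: [3.141, 0.005, 3.005]
force: [-1.6, -1.9, 11.3]
width: 0.0118
gripper_force: 30.0
```

Not at the pads yet: the force is only 11 N and still follows the spring.

move_arm --increments '[{"dx":0,"dy":0,"dz":0.001,"twist":0,"jaw":-1},{"dx":0,"dy":0,"dz":0,"twist":0,"jaw":-1},{"dx":0,"dy":0,"dz":0,"twist":0,"jaw":-1}]'

```text
t: 9.8
eef_pos: [0.5634, 0.0071, 0.1815]
ee_rot: [3.141, 0.004, 3.005]
force: [-1.6, -1.0, 11.8]
width: 0.012
gripper_force: 30.0
```

move_arm --increments '[{"dx":0,"dy":0,"dz":0.0007,"twist":0,"jaw":-1},{"dx":0,"dy":0,"dz":0,"twist":0,"jaw":-1},{"dx":0,"dy":0,"dz":0,"twist":0,"jaw":-1}]'

```text
t: 10.05
eef_pos: [0.5633, 0.0071, 0.1808]
ee_rot: [3.141, 0.004, 3.005]
force: [-1.8, -0.1, 11.9]
width: 0.0117
gripper_force: 30.0
```

move_arm --increments '[{"dx":0,"dy":0,"dz":0.0007,"twist":0,"jaw":-1},{"dx":0,"dy":0,"dz":0,"twist":0,"jaw":-1},{"dx":0,"dy":0,"dz":0,"twist":0,"jaw":-1}]'

```text
t: 10.3
eef_pos: [0.5631, 0.0071, 0.18]
ee_rot: [3.141, 0.004, 3.005]
force: [-3.0, 0.2, 11.5]
width: 0.0119
gripper_force: 30.0
```

Run:
```python
from h import *
st()
for c in("scene","wrist"):
  im=arm.grab_frame(c);cv2.imwrite(f"pics/f_{c}.png",im)
  for n in("fin_top","bolt_tip","keeper_mouth"):
    for d in arm.pinpoint(c,n)[:1]: print(c,n,np.round(d["position"],4),round(d["score"],2),"tool",tool(d["position"]))
```

```text
10.3 pos [0.5631 0.0071 0.18  ] rot [3.141 0.004 3.005] F [-3.   0.2 11.5] w 0.0119 g 30.0 q6 -2.07
scene fin_top [0.5655 0.0091 0.1363] 0.57 tool [-0.0021  0.0023  0.0437]
scene bolt_tip [0.5898 0.1439 0.1091] 0.45 tool [-0.0078  0.1391  0.0709]
scene keeper_mouth [0.5913 0.1618 0.1071] 0.49 tool [-0.0068  0.1571  0.073 ]
wrist fin_top [0.5655 0.0053 0.1388] 0.81 tool [-0.0026 -0.0015  0.0412]
wrist bolt_tip [0.4696 0.0237 0.0014] 0.74 tool [0.095  0.0037 0.1787]
wrist keeper_mouth [4.682e-01 2.430e-02 4.000e-04] 0.27 tool [0.0964 0.0041 0.1796]
```

View pics/f_wrist.png

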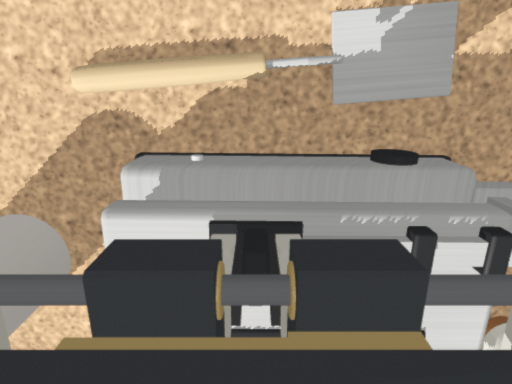

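The fingers pinch the fin (centre about (255, 270)) and the plate's front edge is almost down on the housing. A few more small steps will find the pads.

move_arm --increments '[{"dx":0.0005,"dy":0,"dz":0.0007,"twist":0,"jaw":-1},{"dx":0,"dy":0,"dz":0,"twist":0,"jaw":-1},{"dx":0,"dy":0,"dz":0,"twist":0,"jaw":-1}]'

```text
t: 10.95
eef_pos: [0.563, 0.0072, 0.1795]
ee_rot: [3.141, 0.004, 3.005]
force: [-1.4, -1.3, 12.7]
width: 0.0118
gripper_force: 30.0
```

move_arm --increments '[{"dx":0,"dy":0,"dz":0.0006,"twist":0,"jaw":-1},{"dx":0,"dy":0,"dz":0,"twist":0,"jaw":-1},{"dx":0,"dy":0,"dz":0,"twist":0,"jaw":-1}]'

```text
t: 11.2
eef_pos: [0.5629, 0.0072, 0.179]
ee_rot: [3.141, 0.004, 3.005]
force: [-1.9, -0.8, 12.4]
width: 0.0117
gripper_force: 30.0
```

move_arm --increments '[{"dx":0,"dy":0,"dz":0.0006,"twist":0,"jaw":-1},{"dx":0,"dy":0,"dz":0,"twist":0,"jaw":-1},{"dx":0,"dy":0,"dz":0,"twist":0,"jaw":-1}]'

```text
t: 11.45
eef_pos: [0.5629, 0.0071, 0.1789]
ee_rot: [3.141, 0.005, 3.005]
force: [-4.6, -0.8, 18.1]
width: 0.0118
gripper_force: 30.0
```

move_arm --increments '[{"dx":0,"dy":0,"dz":0.0006,"twist":0,"jaw":-1},{"dx":0,"dy":0,"dz":0,"twist":0,"jaw":-1},{"dx":0,"dy":0,"dz":0,"twist":0,"jaw":-1}]'

```text
t: 11.7
eef_pos: [0.5629, 0.0071, 0.1789]
ee_rot: [3.141, 0.005, 3.006]
force: [-6.7, 0.2, 22.9]
width: 0.0115
gripper_force: 30.0
```

The plate is on the pads: the height has stopped at 0.1789 and the force is rising. I'll ease off slightly and slide the bolt.

move_arm --increments '[{"dx":0.0005,"dy":0,"dz":-0.0005,"twist":0,"jaw":-1},{"dx":0,"dy":0,"dz":0,"twist":0,"jaw":-1},{"dx":0,"dy":0.002,"dz":0,"twist":0,"jaw":-1},{"dx":0,"dy":0.003,"dz":0,"twist":0,"jaw":-1},{"dx":0,"dy":0.003,"dz":0,"twist":0,"jaw":-1},{"dx":0,"dy":0.003,"dz":0,"twist":0,"jaw":-1},{"dx":0,"dy":0,"dz":0,"twist":0,"jaw":-1}]'

```text
t: 12.28
eef_pos: [0.5645, 0.0185, 0.1789]
ee_rot: [3.14, 0.006, 3.006]
force: [-2.5, 1.1, 16.5]
width: 0.0116
gripper_force: 30.0
```

move_arm --increments '[{"dx":0,"dy":0.002,"dz":0,"twist":0,"jaw":-1},{"dx":0,"dy":0.002,"dz":0,"twist":0,"jaw":-1},{"dx":0,"dy":0.002,"dz":0,"twist":0,"jaw":-1},{"dx":0,"dy":0.002,"dz":0,"twist":0,"jaw":-1},{"dx":0,"dy":0.002,"dz":0,"twist":0,"jaw":-1},{"dx":0,"dy":0,"dz":0,"twist":0,"jaw":-1}]'

```text
t: 12.78
eef_pos: [0.5659, 0.0284, 0.1789]
ee_rot: [3.14, 0.006, 3.006]
force: [-2.3, 0.1, 16.4]
width: 0.0117
gripper_force: 30.0
```

move_arm --increments '[{"dx":0,"dy":0.002,"dz":0,"twist":0,"jaw":-1},{"dx":0,"dy":0.002,"dz":0,"twist":0,"jaw":-1},{"dx":0,"dy":0.002,"dz":0,"twist":0,"jaw":-1},{"dx":0,"dy":0.002,"dz":0,"twist":0,"jaw":-1},{"dx":0,"dy":0,"dz":0,"twist":0,"jaw":-1},{"dx":0,"dy":0,"dz":0,"twist":0,"jaw":-1}]'

```text
t: 13.28
eef_pos: [0.5671, 0.0363, 0.1789]
ee_rot: [3.14, 0.006, 3.006]
force: [-1.2, 0.3, 15.6]
width: 0.0119
gripper_force: 30.0
```

move_arm --increments '[{"dx":0,"dy":0.002,"dz":0,"twist":0,"jaw":-1},{"dx":0,"dy":0.002,"dz":0,"twist":0,"jaw":-1},{"dx":0,"dy":0,"dz":0,"twist":0,"jaw":-1},{"dx":0,"dy":0,"dz":0,"twist":0,"jaw":-1}]'

```text
t: 13.62
eef_pos: [0.5676, 0.0403, 0.1789]
ee_rot: [3.14, 0.006, 3.006]
force: [-1.4, -0.7, 15.6]
width: 0.0113
gripper_force: 30.0
```

move_arm --increments '[{"dx":0,"dy":0.001,"dz":0,"twist":0,"jaw":-1},{"dx":0,"dy":0.001,"dz":0,"twist":0,"jaw":-1},{"dx":0,"dy":0,"dz":0,"twist":0,"jaw":-1},{"dx":0,"dy":0,"dz":0,"twist":0,"jaw":-1}]'

```text
t: 13.95
eef_pos: [0.5678, 0.0412, 0.1789]
ee_rot: [3.141, 0.005, 3.006]
force: [0.7, -4.8, 16.0]
width: 0.0122
gripper_force: 30.0
```

The end stop is reached (Fy −4.8 N). I'll relax the side push and let the plate rise gently onto the keeper.

move_arm --increments '[{"dx":0,"dy":-0.0008,"dz":0,"twist":0,"jaw":-1},{"dx":0,"dy":0,"dz":-0.0007,"twist":0,"jaw":-1},{"dx":0,"dy":0,"dz":-0.0007,"twist":0,"jaw":-1},{"dx":0,"dy":0,"dz":-0.0007,"twist":0,"jaw":-1},{"dx":0,"dy":0,"dz":-0.0007,"twist":0,"jaw":-1},{"dx":0,"dy":0,"dz":-0.0007,"twist":0,"jaw":-1},{"dx":0,"dy":0,"dz":0,"twist":0,"jaw":-1},{"dx":0,"dy":0,"dz":0,"twist":0,"jaw":-1}]'

```text
t: 14.62
eef_pos: [0.5681, 0.0411, 0.1812]
ee_rot: [3.14, 0.006, 3.005]
force: [5.8, -3.0, 4.0]
width: 0.0121
gripper_force: 30.0
```

move_arm --increments '[{"dx":0,"dy":0,"dz":-0.0007,"twist":0,"jaw":-1},{"dx":0,"dy":0,"dz":0,"twist":0,"jaw":-0.2},{"dx":0,"dy":0,"dz":0,"twist":0,"jaw":-0.2},{"dx":0,"dy":0,"dz":0,"twist":0,"jaw":-0.2},{"dx":0,"dy":0,"dz":0,"twist":0,"jaw":-0.2},{"dx":0,"dy":0,"dz":0,"twist":0,"jaw":-0.2}]'

```text
t: 15.12
eef_pos: [0.5652, 0.041, 0.1798]
ee_rot: [-3.141, -0.001, 3.005]
force: [-0.1, 1.1, -0.1]
width: 0.0341
gripper_force: 0.0
```

move_arm --increments '[{"dx":0,"dy":0,"dz":-0.01,"twist":0,"jaw":-0.2},{"dx":0,"dy":0,"dz":-0.02,"twist":0,"jaw":-0.2},{"dx":0,"dy":0,"dz":-0.03,"twist":0,"jaw":-0.2},{"dx":0,"dy":0,"dz":-0.03,"twist":0,"jaw":-0.2},{"dx":0,"dy":0,"dz":-0.03,"twist":0,"jaw":-0.2},{"dx":0,"dy":0,"dz":-0.02,"twist":0,"jaw":-0.2},{"dx":0,"dy":0,"dz":0,"twist":0,"jaw":-0.2},{"dx":0,"dy":0,"dz":0,"twist":0,"jaw":-0.2}]'

```text
t: 15.78
eef_pos: [0.5658, 0.0411, 0.3221]
ee_rot: [3.14, 0.003, 3.005]
force: [0.6, -0.3, -0.9]
width: 0.0352
gripper_force: 0.0
```

Run:
```python
from h import *
st()
for c in("scene","wrist"):
  im=arm.grab_frame(c);cv2.imwrite(f"pics/g_{c}.png",im)
  for n in("fin_top","bolt_tip","keeper_mouth","hinge_mid"):
    for d in arm.pinpoint(c,n)[:1]: print(c,n,np.round(d["position"],4),round(d["score"],2),"tool",tool(d["position"]))
```

```text
15.78 pos [0.5658 0.0411 0.3221] rot [3.140e+00 3.000e-03 3.005e+00] F [ 0.6 -0.3 -0.9] w 0.0352 g 0.0 q6 -2.13
scene fin_top [0.5683 0.0444 0.1401] 0.78 tool [-0.0028  0.0039  0.1796]
scene bolt_tip [0.5952 0.1756 0.111 ] 0.55 tool [-0.0115  0.1377  0.2083]
scene keeper_mouth [0.5903 0.1619 0.1091] 0.42 tool [-0.0085  0.1234  0.21  ]
scene hinge_mid [0.7744 0.0021 0.0781] 0.64 tool [-0.2126 -0.0097  0.2409]
wrist bolt_tip [0.5928 0.1796 0.1097] 0.89 tool [-0.0082  0.1412  0.2097]
wrist keeper_mouth [0.5859 0.1578 0.1057] 0.94 tool [-0.0043  0.1186  0.2138]
```

View pics/g_wrist.png

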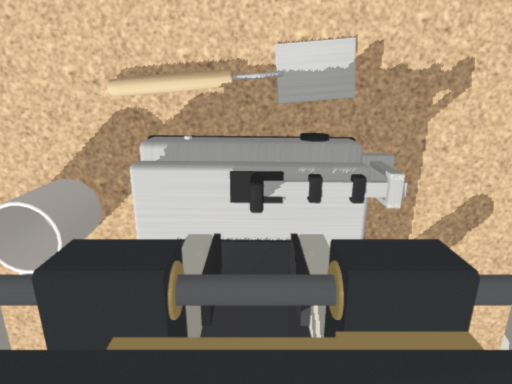

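The plate is shut. The tongue passes through the keeper at (392, 188), its tip showing beyond it at x≈405; the tip sits about 36 mm further to +y than at the start, and nothing else has been disturbed.

```bash
python3 -c "
from station import arm
print(arm.job_done())"
```

```text
the job is handed in; nothing more can be done
None
```

The press is closed: the upper plate lies level, the bolt is fully home under the keeper and holds it shut, and the arm is clear. The highest wrist force while pressing down was about 23 N, and I have handed the job in, though the hand-in did not report a verdict.

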